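# Find the soft rubber mount with the pin gauge

### The job

One of the four rubber-cored mounts on the steel test plate has gone soft. Take the pin gauge from its stand and, holding it upright, press its sprung pin gently into the middle of the rubber cores, each time until the pointer stands between the 5 and 8 mm lines (8 to 11 N) and holding it there for a moment, to find by how far the rubber sinks which one is soft; the soft one must itself have been pressed like this. Touch the mounts with the gauge's pin only, leave the rest of the bench as it is, and then leave the gauge parked upright, fully down and let go, in the holder tube behind the soft mount so that it gets replaced.

Things in the scene. Friction and masses are not known exactly. Their poses are not given: they have to be found in the camera images.
- gauge_grip (a point): Pin gauge: loose upright round hand tool, 0.2 kg, starts standing in the stand. Point on its axis at the middle of the black grip barrel (diameter 32, 46 high, reaching 24 below), where to grip it; z is its axis, up. Below this point: white window (diameter 26) 24 to 49; collar underside 55; body's lower end 90; tip of the free pin 106. Top 27 above.
- gauge_collar (a point): centre of the underside of the gauge's steel collar (diameter 46, 6 thick), which rests on the rim of a holder tube when parked. Below it the steel body, diameter 28, reaches down 35, its last 8 tapering to diameter 19; the free pin's tip is 51 below.
- gauge_tip (a point): tip of the gauge's sprung steel pin (diameter 8), sticking 16 out of the body when free; moves with the pin
- gauge_pin (a joint): how far the pin is pushed up into the gauge, 0 (free) to 0.012 m (stop). A dark pointer bar across the white window rises with it; the two black lines there are the 5 mm and 8 mm lines. The spring takes 1.8 N to start, then 1.2 N per mm: 7.8 N at 5 mm, 11.4 N at 8 mm.
- stand_mouth (a point): centre of the mouth of the gauge's stand: a holder tube like those on the plate (outside diameter 44, bore 34, 55 high) on a black fixed foot of diameter 100, 12 thick; mouth 67 above the bench
- plate: fixed steel test plate, 150 (x) by 320 (y) by 12 thick, origin under its centre. Four mounts stand in a row along its robot side, 75 apart; 73 behind each (plate's +x) stands its aluminium holder tube (fixed, outside diameter 44, bore 34, 55 high).
- seat1_top (a point): centre of the unloaded top of the rubber core (diameter 32) of one of four alike fixed mounts, 48 above the bench; the core stands 14 above its dark steel sleeve (diameter 40), gives straight down, up to 13, and springs back: sound ones about 1 to 1.4 at 9 N, the soft one about 9. Any may be soft. Fixed to the plate: does not sink; its x points to this mount's holder tube.
- holder1 (a point): centre of the mouth of the holder tube behind the mount at seat1, 67 above the bench
- seat2_top (a point): centre of the unloaded top of the rubber core (diameter 32) of one of four alike fixed mounts, 48 above the bench; the core stands 14 above its dark steel sleeve (diameter 40), gives straight down, up to 13, and springs back: sound ones about 1 to 1.4 at 9 N, the soft one about 9. Any may be soft. Fixed to the plate: does not sink; its x points to this mount's holder tube.
- holder2 (a point): centre of the mouth of the holder tube behind the mount at seat2, 67 above the bench
- seat3_top (a point): centre of the unloaded top of the rubber core (diameter 32) of one of four alike fixed mounts, 48 above the bench; the core stands 14 above its dark steel sleeve (diameter 40), gives straight down, up to 13, and springs back: sound ones about 1 to 1.4 at 9 N, the soft one about 9. Any may be soft. Fixed to the plate: does not sink; its x points to this mount's holder tube.
- holder3 (a point): centre of the mouth of the holder tube behind the mount at seat3, 67 above the bench
- seat4_top (a point): centre of the unloaded top of the rubber core (diameter 32) of one of four alike fixed mounts, 48 above the bench; the core stands 14 above its dark steel sleeve (diameter 40), gives straight down, up to 13, and springs back: sound ones about 1 to 1.4 at 9 N, the soft one about 9. Any may be soft. Fixed to the plate: does not sink; its x points to this mount's holder tube.
- holder4 (a point): centre of the mouth of the holder tube behind the mount at seat4, 67 above the bench
- reel: bystander: solder reel, 56 across, 42 high; origin under its centre
- flux: bystander: small white bottle, 40 across, 100 high; origin under its centre
- pot: bystander: steel cup, 64 across, 40 high; origin under its centre
- partsbox: bystander: small grey parts box, 70 by 60 by 25; origin under its centre
- driver: bystander: screwdriver with black handle, 160 long, lying; origin under its centre
- spare: bystander: a spare mount lying loose on the bench, not to be tested, 52 across, 36 high; origin under its centre
- heatsink: bystander: aluminium heat sink, 50 by 40 by 28; origin under its centre
Mind the look-alikes: they are no part of the job. What is shaped like the part that bears gauge_grip but blue or orange is not meant.

How it is judged:
By the outcome, as a careful person would: the job done as asked, in the order asked, and still so for the second after the job is handed in, with the robot touching nothing.
It also fails if it takes over 64 s, if anything falls off the work surface, if the arm or the gripper's body presses on something with over 40 N, if the wrist force passes 120 N, or if a joint passes its speed limit or range.

### The arm

A 7-joint arm with a two-finger parallel gripper is mounted at the origin on the work surface. World frame = base frame: x ahead of the robot, y to its left, z up, the work surface at z = 0. Lengths are in m, angles in degrees, forces in N, time in s.
With the tool pointing down it reaches from about 0.4 to 0.875 m from the base axis. Payload 4.4 kg.
Tool frame: the origin (TCP) lies on the centre line of the jaws, within the pads' length; the fingertips stand 11 mm ahead of it and the grasp point (between the pads) lies 8 mm behind it; y points along the fingers, x is the direction in which the jaws open and shut, and the axes are right-handed (so a half turn about y gives the same grasp; the last joint's range is limited). The gripper opens to 85 mm and grips with 20 to 120 N. Pads are 22 mm wide; open, the fingers measure 114 mm over their backs; the gripper's body (76 mm by 85 mm) begins 54 mm behind the grasp point. The pads swing forward as they close: fully open they stand 13 mm farther back than shut.
Start: joints at [72.433, 36.005, 2.206, 86.941, -1.547, 57.084, -1.146], TCP at [0.155, -0.631, 0.242] pointing down, gripper open.
Joint ranges: [-175.42, 175.42], [-21.48, 121.26], [-71.46, 75.88], [10.55, 141.38], [-63.04, 243.04], [13.31, 113.54], [-168.57, 168.57]. Speed limits (degrees/s): [147.25, 147.25, 180, 180, 180, 180, 180].

### API

Orientations are given as [roll, pitch, yaw] about the fixed x, y, z axes, in that order (R = Rz(yaw) Ry(pitch) Rx(roll)).
In Python, from station import status, capture, camera_model, bot, spot_in gives the robot as it stands.
- The arm moves only by the tool send_rows, never from a script. Its argument "moves" is a list of rows, each an object with "jaw": the finger opening in cm, from 0 to 8.54; "dp": the shift along the tool's x, y, z in cm, a list of three; "rotation": the turn, a rotation vector about the tool's x, y, z in rad, a list of three. A call has 1 to 10 rows; each row is the pose to reach, as a shift and turn from the pose commanded when the call began, along the tool's axes at that moment; what a row does not reach only later rows make up. A row lasts 1/10 s, in which the tool goes at most 50 mm and 8.59 degrees, less where a joint would pass 70% of its speed; a pose out of reach is approached as far as the arm can. A call with a gripper value outside its range is refused whole. The fingers move at their own pace and stop on an object; the grip force is fixed at half the most. Time passes only in rows, so rows that repeat a pose let the fingers close. It gives the time, the measured TCP pose, the force and the opening at its end, in the units of the state.
- status.get_state(): the state, without advancing time (a new reading comes with each control period).
- capture(name): name is "scene" or "top"; returns the picture (480x640x3 uint8, red, green, blue); there is no depth.
- camera_model(name): a dict with "camera_matrix" (3x3 intrinsics, pixels), "k1" (the pictures are not rectified: a ray, as slopes to the right and down, at radius r is drawn at 1 + k1 r^2 times it, then the intrinsics apply), "xyz" and "rotation" of the camera in the world. Camera axes: x right, y down, z forward; pixel columns grow to the right and rows downward; lengths in m; the calibration is good to about 2 mm. A picture is of the moment at which its call begins. camera_model takes no time and is no camera call.
- bot.sign_off(): hands the job in, once; it reports no verdict.
Trained networks look in the newest picture that a camera, given by its name, has taken for a name from the list of things; names that differ only in an ending like _2 or _b are one class to them, and where a whole thing is asked for, a point or a joint stands for the part that bears it (a point fixed in the world has none). Each returns a list of dicts, best first, with "confidence" (0 to 1); they miss things now and then, are a little off and sometimes report something else, mostly with a low value. They report only what shows in the picture. A call takes as long as a camera call. They do not tell look-alikes from the thing itself.
- spot_in(query, camera): "point" ([x, y, z] in m, in the coordinates of the camera as it stood for that picture, good to about 4 mm: the middle of the surface that is visible of it).
The state is a dict: "time": time; "qpos": joint angles; "dq": joint speeds; "effort": joint torques, N m; "ee_pos": TCP position; "tcp_rot": TCP orientation; "wrist_force": force on the tool from outside, world axes, zero at the start; "wrist_torque": the same for the moment, N m; "finger_gap": finger opening in m.
Only numpy, scipy, OpenCV 4.12 (cv2) and the standard library are available. Lean on these libraries where they do the work, as an engineer would, in place of code of your own. Each camera call takes 0.05 s, during which the arm holds its last target.

## Working session

There is one attempt and no reset: what is moved stays moved. The work goes in short steps, Python scripts to look and compute and a tool call to move; the robot and the scene stay as the last step left them, time stands still between calls to the robot, and variables do not carry over. Pictures are saved under pics/ and viewed, and the job is handed in when it is done.

Besides the shell and the picture viewer there is one more tool, called after "Emit:" as name(argument=value, ...) on one line, values as JSON. send_rows: Moves the arm, as the interface text tells. Its arguments: {"type":"object","properties":{"moves":{"type":"array"}},"required":["moves"]}

```bash
mkdir -p pics; ls
python3 - <<'E'
from station import status, capture, camera_model, bot, spot_in
import cv2,numpy as np
np.set_printoptions(precision=4,suppress=True)
print(status.get_state())
for n in ("scene","top"):
    im=capture(n); cv2.imwrite(f"pics/{n}0.png",im[:,:,::-1]); print(n,camera_model(n))
E
```

```text
pics
{'time': 0.0, 'qpos': array([72.4344, 36.0596,  2.2032, 86.9976, -1.5492, 57.0834, -1.1466]), 'dq': array([-0.0511,  0.0745,  0.002 ,  0.1243, -0.0269, -0.1173, -0.0193]), 'effort': array([  0.0002, -56.3399,   1.2264, -19.3442,   0.0111,   0.0108,
        -0.    ]), 'ee_pos': array([ 0.1549, -0.6306,  0.2414]), 'tcp_rot': array([-90.    ,   0.1109, -76.2068]), 'wrist_force': array([0.0475, 0.1437, 0.1866]), 'wrist_torque': array([-0.0038,  0.0204, -0.0002]), 'finger_gap': 0.08544963264515429}
scene {'camera_matrix': array([[447.0418,   0.    , 319.4814],
       [  0.    , 447.0418, 246.5018],
       [  0.    ,   0.    ,   1.    ]]), 'k1': 0.020832532185167413, 'xyz': array([ 1.2007, -0.4198,  0.5731]), 'rotation': array([-121.8925,   -0.1244,   57.0866])}
top {'camera_matrix': array([[440.924 ,   0.    , 326.794 ],
       [  0.    , 440.924 , 244.4959],
       [  0.    ,   0.    ,   1.    ]]), 'k1': -0.06007432954519102, 'xyz': array([ 0.3157, -0.0237,  1.2188]), 'rotation': array([-168.9312,    1.1423,  -89.7873])}
```

View pics/scene0.png

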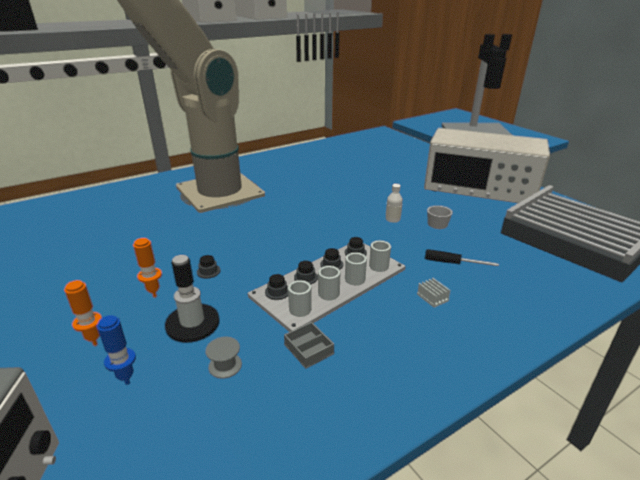

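View pics/top0.png

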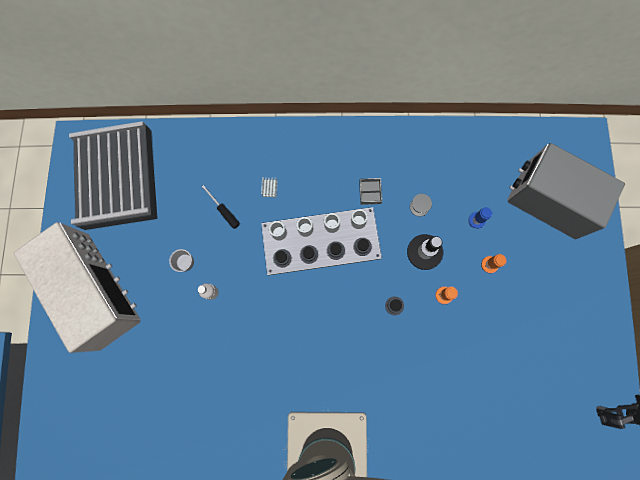

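```bash
cat > h.py <<'E'
import numpy as np, cv2
from scipy.spatial.transform import Rotation as Ro
from station import status, capture, camera_model, bot, spot_in
np.set_printoptions(precision=4,suppress=True)
def cam(n):
    m=camera_model(n); return m['camera_matrix'],m['k1'],np.array(m['xyz']),Ro.from_euler('xyz',m['rotation'],degrees=True).as_matrix()
def proj(n,P):
    K,k,c,R=cam(n); p=(np.atleast_2d(P)-c)@R; s=p[:,:2]/p[:,2:]; r2=(s**2).sum(1,keepdims=True); s=s*(1+k*r2)
    return s*[K[0,0],K[1,1]]+[K[0,2],K[1,2]]
def ray(n,uv):
    K,k,c,R=cam(n); d=(np.array(uv,float)-[K[0,2],K[1,2]])/[K[0,0],K[1,1]]; s=d.copy()
    for _ in range(20): s=d/(1+k*(s@s))
    v=R@np.r_[s,1]; return c,v
def onz(n,uv,z):
    c,v=ray(n,uv); return c+v*(z-c[2])/v[2]
def tow(n,p):
    K,k,c,R=cam(n); return R@np.array(p)+c
E
python3 - <<'E'
from h import *
for n,box in (("top",(250,190,460,320)),("scene",(140,220,420,380))):
    im=cv2.imread(f"pics/{n}0.png"); x0,y0,x1,y1=box
    c=im[y0:y1,x0:x1]; f=min(800/(x1-x0),600/(y1-y0)); f=int(f)
    cv2.imwrite(f"pics/{n}0c.png",cv2.resize(c,None,fx=f,fy=f,interpolation=cv2.INTER_CUBIC)); print(n,box,f)
for q in ("gauge_grip","stand_mouth","seat1_top","holder1","plate"):
    for n in ("top","scene"):
        for d in spot_in(q,n)[:5]: print(q,n,round(d['confidence'],2),tow(n,d['point']))
E
```

```text
top (250, 190, 460, 320) 3
scene (140, 220, 420, 380) 2
gauge_grip top 0.74 [ 0.4054 -0.3     0.1101]
gauge_grip top 0.7 [ 0.4877 -0.4254  0.1035]
gauge_grip top 0.67 [ 0.6064 -0.3976  0.1018]
gauge_grip top 0.66 [ 0.5308 -0.2642  0.127 ]
gauge_grip scene 0.75 [ 0.4998 -0.4333  0.0859]
gauge_grip scene 0.74 [ 0.4202 -0.3109  0.0817]
gauge_grip scene 0.65 [ 0.5467 -0.2745  0.1109]
gauge_grip scene 0.63 [ 0.6229 -0.4069  0.082 ]
gauge_grip scene 0.39 [ 0.6115 -0.0187  0.0152]
stand_mouth top 0.69 [ 0.5181 -0.2569  0.0095]
seat1_top top 0.9 [0.5749 0.0229 0.0096]
seat1_top scene 0.98 [ 0.611  -0.0187  0.0144]
holder1 top 0.9 [0.572  0.0217 0.0157]
holder1 top 0.22 [ 0.7053 -0.1222  0.002 ]
holder1 scene 0.66 [ 0.6092 -0.0106  0.0122]
holder1 scene 0.39 [ 0.3963 -0.1882  0.0222]
plate top 0.55 [0.5768 0.0227 0.0116]
plate top 0.33 [0.7203 0.1698 0.0145]
plate scene 0.94 [ 0.6121 -0.0156  0.0099]
plate scene 0.72 [ 0.7091 -0.1231  0.0147]
plate scene 0.38 [0.4351 0.315  0.0498]
```

View pics/top0c.png

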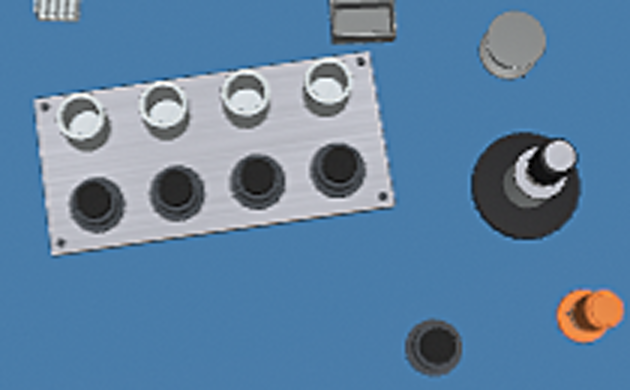

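View pics/scene0c.png

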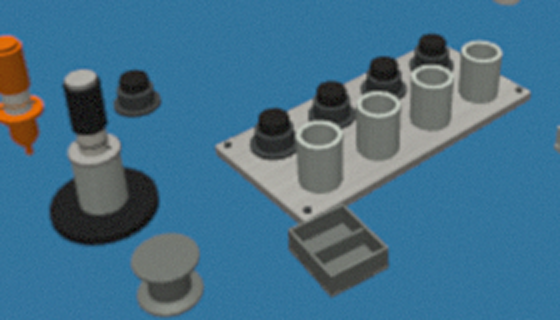

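Run:
```python
from h import *
from scipy.optimize import least_squares
A=lambda L:np.array(L,float)
top=lambda L:(A(L)+.5)/3-.5+[250,190]
sc=lambda L:(A(L)+.5)/2-.5+[140,220]
T={'rim':top([(82,117),(164,105),(245,93),(327,82)]),'core':top([(96,199),(177,188),(258,175),(339,165)])}
S={'rim':sc([(320,135),(379,105),(432,77),(481,52)]),'core':sc([(273,118),(331,90),(383,65),(432,41)])}
# per-view on-plane positions (centers)
for n,D in (("top",T),("scene",S)):
    rims=[onz(n,p,.067)[:2] for p in (D['rim'] if n=='top' else D['rim'][::-1])]
    cores=[onz(n,p,.048)[:2] for p in (D['core'] if n=='top' else D['core'][::-1])]
    rims,cores=np.array(rims),np.array(cores)
    print(n,"rims\n",rims,"\ncores\n",cores,"\nspacing",np.linalg.norm(np.diff(rims,axis=0),axis=1),np.linalg.norm(np.diff(cores,axis=0),axis=1),np.linalg.norm(rims-cores,axis=1))
for p in top([(35,99),(369,52),(395,207),(52,255)]): print('corner top',onz('top',p,.012)[:2])
for p in sc([(217,151),(307,214),(530,94)]): print('corner sc',onz('scene',p,.012)[:2])
# gauge: top disc centre in top (558,156), z ~ .067+.055+.027=.149
print('gtop',onz('top',top([(558,154)])[0],.149),'foot',onz('top',top([(526,186)])[0],.012))
print('gtop sc',onz('scene',sc([(83,80)])[0],.149),'foot',onz('scene',sc([(105,204)])[0],.012), 'rim/collar',onz('scene',sc([(96,148)])[0],.07))
```

```text
top rims
 [[ 0.5844  0.1342]
 [ 0.5954  0.0607]
 [ 0.6064 -0.0119]
 [ 0.6164 -0.0855]] 
cores
 [[ 0.5131  0.1222]
 [ 0.5232  0.0493]
 [ 0.5351 -0.0235]
 [ 0.5442 -0.0965]] 
spacing [0.0743 0.0734 0.0743] [0.0736 0.0738 0.0735] [0.0723 0.0731 0.0722 0.073 ]
scene rims
 [[ 0.5866  0.1346]
 [ 0.5973  0.061 ]
 [ 0.6092 -0.0128]
 [ 0.6196 -0.0863]] 
cores
 [[ 0.515   0.1237]
 [ 0.5267  0.0484]
 [ 0.5374 -0.0244]
 [ 0.5485 -0.0988]] 
spacing [0.0744 0.0747 0.0742] [0.0763 0.0736 0.0751] [0.0724 0.0717 0.0727 0.0722]
corner top [0.6148 0.1867]
corner top [ 0.66   -0.1284]
corner top [ 0.5118 -0.1499]
corner top [0.4668 0.1662]
corner sc [ 0.5231 -0.151 ]
corner sc [ 0.6532 -0.1215]
corner sc [0.6177 0.1839]
gtop [ 0.5337 -0.2709  0.149 ] foot [ 0.5314 -0.2716  0.012 ]
gtop sc [ 0.5374 -0.2707  0.149 ] foot [ 0.5392 -0.2728  0.012 ] rim/collar [ 0.5297 -0.2691  0.07  ]
```

Emit:
send_rows(moves=[{"jaw": 8.5,"dp": [-25.9,0,45.5],"rotation": [0,-2.164,0]},{"jaw": 8.5,"dp": [-25.9,0,45.5],"rotation": [0,-2.164,0]},{"jaw": 8.5,"dp": [-25.9,0,45.5],"rotation": [0,-2.164,0]},{"jaw": 8.5,"dp": [-25.9,0,45.5],"rotation": [0,-2.164,0]},{"jaw": 8.5,"dp": [-25.9,0,45.5],"rotation": [0,-2.164,0]},{"jaw": 8.5,"dp": [-25.9,0,45.5],"rotation": [0,-2.164,0]},{"jaw": 8.5,"dp": [-25.9,0,45.5],"rotation": [0,-2.164,0]},{"jaw": 8.5,"dp": [-25.9,0,45.5],"rotation": [0,-2.164,0]},{"jaw": 8.5,"dp": [-25.9,0,45.5],"rotation": [0,-2.164,0]},{"jaw": 8.5,"dp": [-25.9,0,45.5],"rotation": [0,-2.164,0]}])

```text
time: 1.6
ee_pos: [0.5193, -0.2861, 0.2427]
tcp_rot: [-90.0, -0.0, 10.1]
wrist_force: [0.2, -0.9, 0.9]
finger_gap: 0.0848
```

```bash
cat > plan.py <<'E'
from h import *
import sys
def plan(xyz,yaw=None,base=None):
    s=status.get_state(); p=np.array(s['ee_pos']); R=Ro.from_euler('xyz',s['tcp_rot'],degrees=True)
    Rt=Ro.from_euler('xyz',[-90,0,yaw if yaw is not None else s['tcp_rot'][2]],degrees=True)
    print('t',round(s['time'],2),'p',p*1000,'rot',s['tcp_rot'],'F',s['wrist_force'],'gap',s['finger_gap']*1000)
    print('dp cm',R.inv().apply(np.array(xyz)-p)*100,'rotvec',(R.inv()*Rt).as_rotvec())
if __name__=='__main__':
    a=[float(v) for v in sys.argv[1:]]; plan(a[:3],a[3] if len(a)>3 else None)
E
python3 plan.py .5345 -.271 .2 48
```

```text
t 1.6 p [ 519.3281 -286.1182  242.6705] rot [-90.0435  -0.0237  10.0699] F [ 0.2252 -0.9049  0.898 ] gap 84.81644863809815
dp cm [1.7564 4.2669 1.2265] rotvec [ 0.0009 -0.662   0.0001]
```

Emit:
send_rows(moves=[{"jaw": 8.5,"dp": [0,0,0],"rotation": [0,-0.66,0]},{"jaw": 8.5,"dp": [0,0,0],"rotation": [0,-0.66,0]},{"jaw": 8.5,"dp": [0,0,0],"rotation": [0,-0.66,0]},{"jaw": 8.5,"dp": [0,0,0],"rotation": [0,-0.66,0]},{"jaw": 8.5,"dp": [0,0,0],"rotation": [0,-0.66,0]},{"jaw": 8.5,"dp": [0,0,0],"rotation": [0,-0.66,0]}])

```text
time: 2.2
ee_pos: [0.5179, -0.2877, 0.2423]
tcp_rot: [-90.0, -0.0, 47.5]
wrist_force: [-0.9, 0.4, -0.2]
finger_gap: 0.0848
```

```bash
python3 plan.py .5345 -.271 .2 48
python3 - <<'E'
from h import *
for n,box in (("top",(380,200,480,300)),("scene",(140,180,300,360))):
    im=capture(n)[:,:,::-1]; cv2.imwrite(f"pics/{n}1.png",im); x0,y0,x1,y1=box
    cv2.imwrite(f"pics/{n}1c.png",cv2.resize(im[y0:y1,x0:x1],None,fx=3,fy=3,interpolation=cv2.INTER_CUBIC))
E
```

```text
t 2.2 p [ 517.9219 -287.6792  242.278 ] rot [-89.9959  -0.0086  47.5315] F [-0.923   0.3723 -0.1711] gap 84.80077832210587
dp cm [ 2.349   4.2281 -0.097 ] rotvec [-0.0001 -0.0082  0.0002]
```

View pics/scene1c.png

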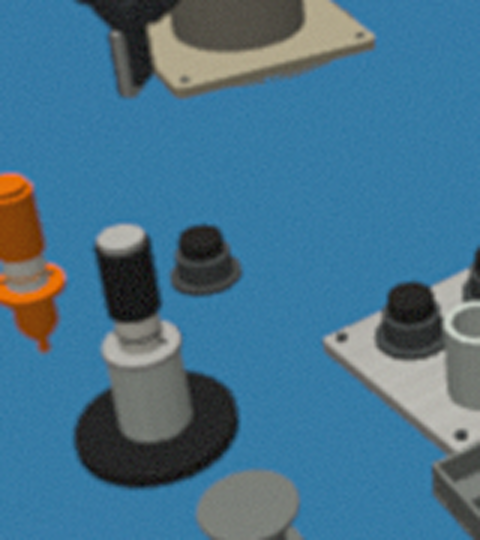

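Run:
```python
from h import *
for P in [(.518,-.288,.242),(.518,-.288,.231),(.5345,-.271,.149),(.5345,-.271,.067)]: print(P,proj('scene',P),proj('top',P))
```

```text
(0.518, -0.288, 0.242) [[157.3897 209.2357]] [[452.6038 239.6082]]
(0.518, -0.288, 0.231) [[158.6829 215.2884]] [[451.3582 240.5843]]
(0.5345, -0.271, 0.149) [[180.5237 259.0076]] [[435.6809 240.7004]]
(0.5345, -0.271, 0.067) [[187.8464 296.8135]] [[428.8366 246.8872]]
```

View pics/scene1.png

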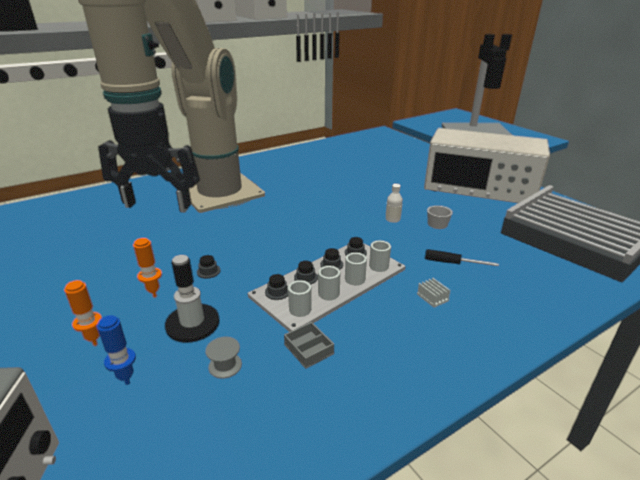

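View pics/top1.png

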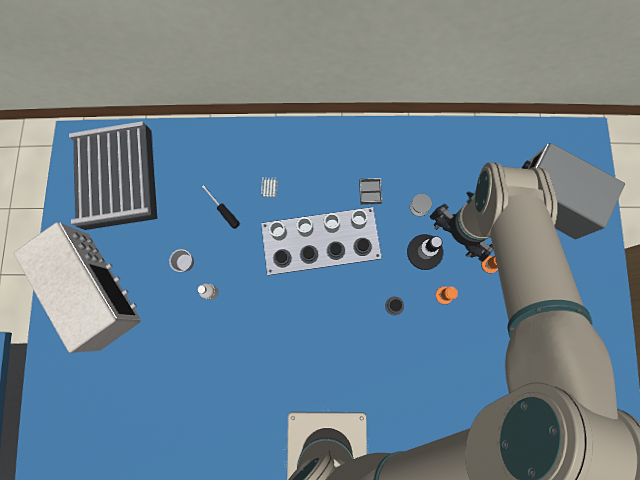

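Emit:
send_rows(moves=[{"jaw": 8.5,"dp": [2.35,0,-0.1],"rotation": [0,-0.008,0]},{"jaw": 8.5,"dp": [2.35,3,-0.1],"rotation": [0,-0.008,0]},{"jaw": 8.5,"dp": [2.35,5,-0.1],"rotation": [0,-0.008,0]},{"jaw": 8.5,"dp": [2.35,5,-0.1],"rotation": [0,-0.008,0]}])

```text
time: 2.7
ee_pos: [0.5328, -0.2702, 0.1898]
tcp_rot: [-89.7, 0.1, 48.0]
wrist_force: [-0.6, 0.0, 0.1]
finger_gap: 0.0852
```

```bash
python3 plan.py .5345 -.271 .114 48
python3 - <<'E'
from h import *
for n,box in (("top",(390,200,490,300)),("scene",(120,180,280,340))):
    im=capture(n)[:,:,::-1]; cv2.imwrite(f"pics/{n}2.png",im); x0,y0,x1,y1=box
    cv2.imwrite(f"pics/{n}2c.png",cv2.resize(im[y0:y1,x0:x1],None,fx=4,fy=4,interpolation=cv2.INTER_CUBIC)[:600])
E
```

```text
t 2.7 p [ 532.7527 -270.2041  189.8233] rot [-89.7133   0.125   47.972 ] F [-0.6135  0.0133  0.1298] gap 85.17567030148236
dp cm [ 0.0744  7.5812 -0.221 ] rotvec [-0.005  -0.0005 -0.0022]
```

View pics/scene2c.png

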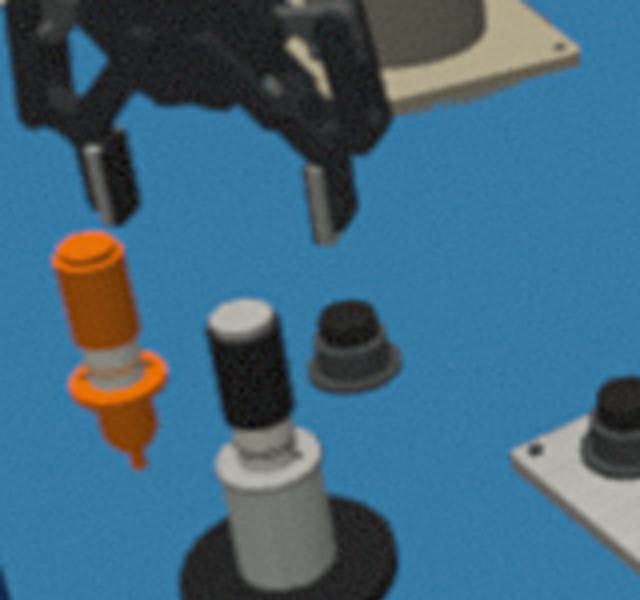

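View pics/top2c.png

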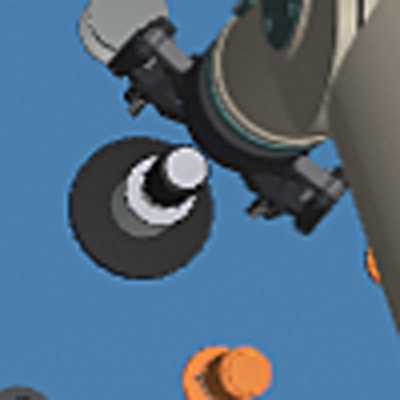

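Emit:
send_rows(moves=[{"jaw": 8.5,"dp": [0,3,0],"rotation": [0,0,0]},{"jaw": 8.5,"dp": [0,6,0],"rotation": [0,0,0]},{"jaw": 8.5,"dp": [0,7.8,0],"rotation": [0,0,0]},{"jaw": 8.5,"dp": [0,7.8,0],"rotation": [0,0,0]},{"jaw": 8.5,"dp": [0,7.8,0],"rotation": [0,0,0]}])

```text
time: 3.3
ee_pos: [0.5357, -0.2711, 0.1157]
tcp_rot: [-90.1, -0.0, 48.0]
wrist_force: [0.0, 0.3, 0.3]
finger_gap: 0.0853
```

```bash
python3 plan.py .5345 -.271 .114 48
python3 - <<'E'
from h import *
for n,box in (("top",(390,200,490,300)),("scene",(120,200,240,340))):
    im=capture(n)[:,:,::-1]; cv2.imwrite(f"pics/{n}3.png",im); x0,y0,x1,y1=box
    cv2.imwrite(f"pics/{n}3c.png",cv2.resize(im[y0:y1,x0:x1],None,fx=4,fy=4,interpolation=cv2.INTER_CUBIC)[:600])
E
```

```text
t 3.3 p [ 535.697  -271.082   115.7331] rot [-90.1151  -0.0444  47.9879] F [0.0155 0.257  0.3466] gap 85.25645913733466
dp cm [-0.0742  0.1731  0.0948] rotvec [ 0.002  -0.0002  0.0008]
```

View pics/scene3c.png

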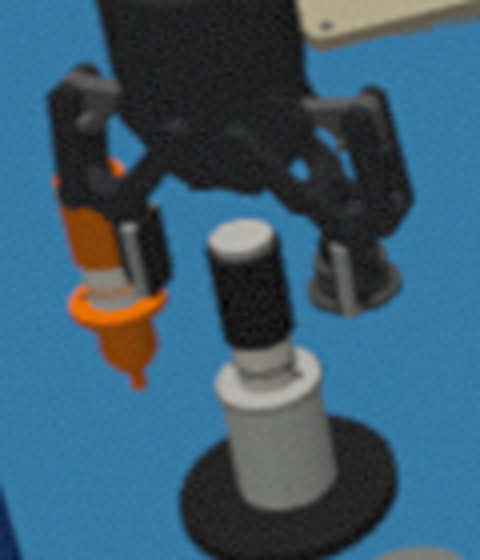

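View pics/top3c.png

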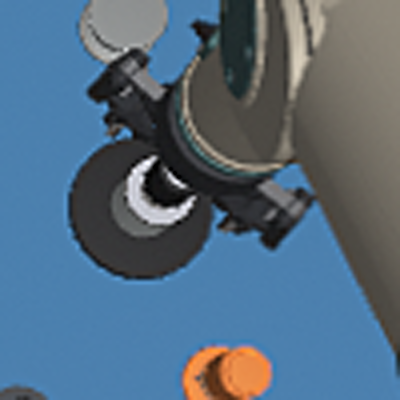

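Emit:
send_rows(moves=[{"jaw": 8.5,"dp": [0,0.15,0.05],"rotation": [0,0,0]},{"jaw": 5,"dp": [0,0.15,0.05],"rotation": [0,0,0]},{"jaw": 4,"dp": [0,0.15,0.05],"rotation": [0,0,0]},{"jaw": 3.4,"dp": [0,0.15,0.05],"rotation": [0,0,0]},{"jaw": 2.5,"dp": [0,0.15,0.05],"rotation": [0,0,0]},{"jaw": 2.5,"dp": [0,0.15,0.05],"rotation": [0,0,0]},{"jaw": 2.5,"dp": [0,0.15,0.05],"rotation": [0,0,0]},{"jaw": 2.5,"dp": [0,0.15,0.05],"rotation": [0,0,0]}])

```text
time: 4.2
ee_pos: [0.5342, -0.2706, 0.113]
tcp_rot: [-90.0, 0.0, 48.0]
wrist_force: [-1.7, 0.2, 3.0]
finger_gap: 0.0307
```

```bash
python3 plan.py .5345 -.271 .114 48
python3 - <<'E'
from h import *
for n,box in (("top",(390,200,490,300)),("scene",(120,200,240,340))):
    im=capture(n)[:,:,::-1]; cv2.imwrite(f"pics/{n}4.png",im); x0,y0,x1,y1=box
    cv2.imwrite(f"pics/{n}4c.png",cv2.resize(im[y0:y1,x0:x1],None,fx=4,fy=4,interpolation=cv2.INTER_CUBIC)[:600])
E
```

```text
t 4.2 p [ 534.2442 -270.5921  113.0291] rot [-90.0104   0.0139  48.0027] F [-1.7393  0.2246  3.0174] gap 30.749824596036582
dp cm [-0.0132 -0.0971 -0.0463] rotvec [ 0.0002  0.     -0.0002]
```

View pics/scene4c.png

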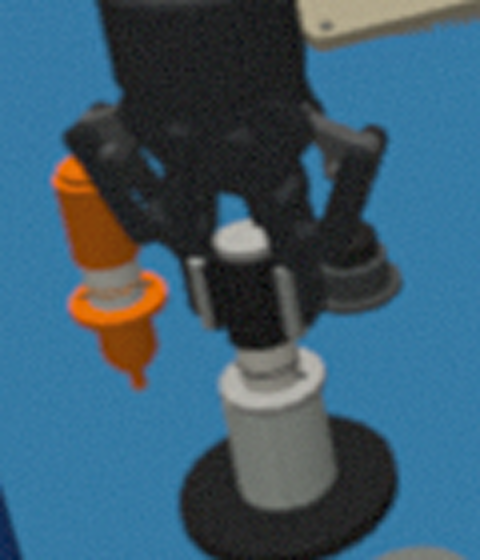

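Emit:
send_rows(moves=[{"jaw": 2.5,"dp": [0,-1,0],"rotation": [0,0,0]},{"jaw": 2.5,"dp": [0,-4,0],"rotation": [0,0,0]},{"jaw": 2.5,"dp": [0,-7.5,0],"rotation": [0,0,0]},{"jaw": 2.5,"dp": [0,-7.5,0],"rotation": [0,0,0]},{"jaw": 2.5,"dp": [0,-7.5,0],"rotation": [0,0,0]}])

```text
time: 4.8
ee_pos: [0.5344, -0.2704, 0.1884]
tcp_rot: [-90.1, -0.0, 48.0]
wrist_force: [-0.1, 0.3, -2.6]
finger_gap: 0.0305
```

```bash
python3 plan.py .546 -.0983 .187 48
python3 - <<'E'
from h import *
for n,box in (("scene",(120,200,240,340)),):
    im=capture(n)[:,:,::-1]; cv2.imwrite(f"pics/{n}5.png",im); x0,y0,x1,y1=box
    cv2.imwrite(f"pics/{n}5c.png",cv2.resize(im[y0:y1,x0:x1],None,fx=4,fy=4,interpolation=cv2.INTER_CUBIC)[:600])
E
```

```text
t 4.8 p [ 534.4361 -270.4153  188.4027] rot [-90.0616  -0.0227  48.0136] F [-0.1057  0.2723 -2.5589] gap 30.456421305576715
dp cm [13.5669  0.1342 10.6543] rotvec [0.0011 0.0002 0.0004]
```

View pics/scene5c.png

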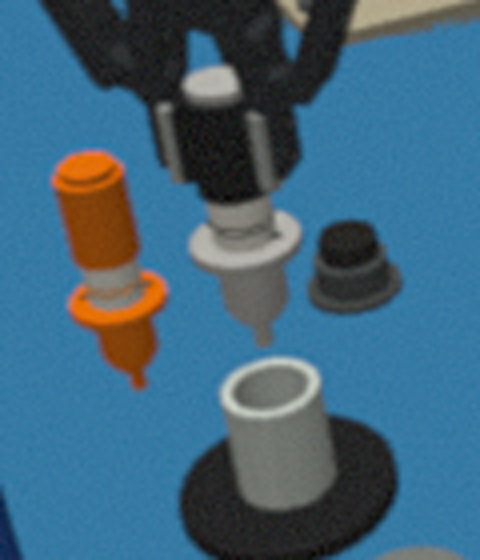

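Emit:
send_rows(moves=[{"jaw": 2.5,"dp": [3,0,2.4],"rotation": [0,0,0]},{"jaw": 2.5,"dp": [6.5,0,5],"rotation": [0,0,0]},{"jaw": 2.5,"dp": [10,0,7.8],"rotation": [0,0,0]},{"jaw": 2.5,"dp": [12.5,0,9.8],"rotation": [0,0,0]},{"jaw": 2.5,"dp": [13.55,0.8,10.65],"rotation": [0,0,0]},{"jaw": 2.5,"dp": [13.55,2,10.65],"rotation": [0,0,0]},{"jaw": 2.5,"dp": [13.55,2,10.65],"rotation": [0,0,0]},{"jaw": 2.5,"dp": [13.55,2,10.65],"rotation": [0,0,0]}])

```text
time: 5.65
ee_pos: [0.5448, -0.1003, 0.1666]
tcp_rot: [-89.9, 0.1, 47.9]
wrist_force: [-0.6, -0.1, -1.3]
finger_gap: 0.031
```

```bash
python3 plan.py .546 -.0983 .155 48
python3 - <<'E'
from h import *
for n,box in (("top",(310,180,460,290)),("scene",(200,200,360,350))):
    im=capture(n)[:,:,::-1]; cv2.imwrite(f"pics/{n}6.png",im); x0,y0,x1,y1=box
    cv2.imwrite(f"pics/{n}6c.png",cv2.resize(im[y0:y1,x0:x1],None,fx=4,fy=4,interpolation=cv2.INTER_CUBIC)[:600])
E
```

```text
t 5.65 p [ 544.8372 -100.3497  166.6155] rot [-89.9142   0.1304  47.8813] F [-0.6182 -0.0819 -1.3458] gap 30.975183540783842
dp cm [0.2327 1.1611 0.0495] rotvec [-0.0015 -0.0021 -0.0023]
```

View pics/scene6c.png

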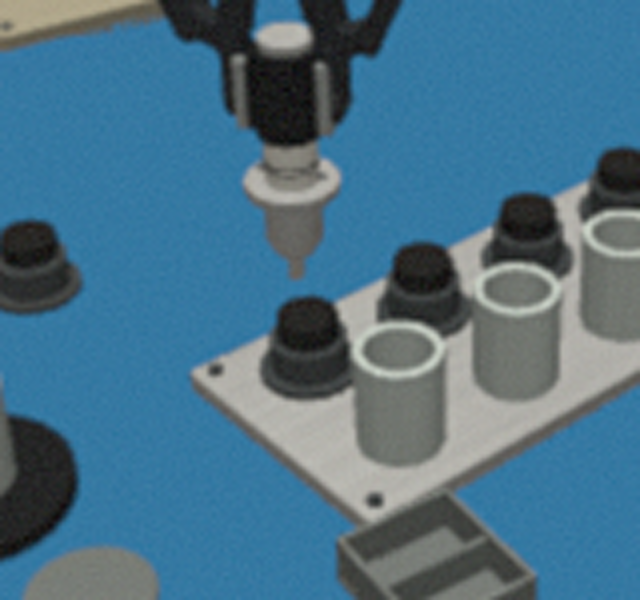

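View pics/top6c.png

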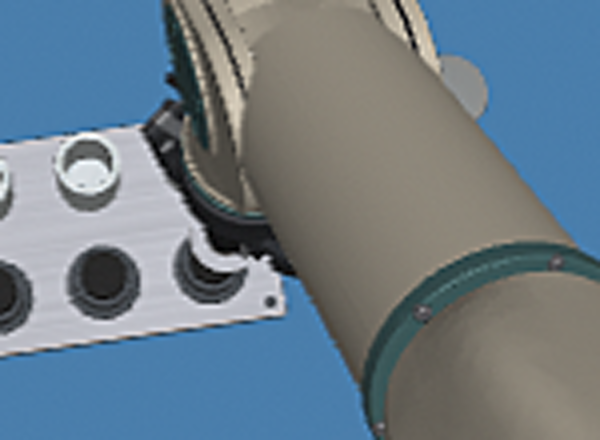

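Run:
```python
from h import *
f=lambda u,v,s=4,o=(200,200):((u+.5)/s-.5+o[0],(v+.5)/s-.5+o[1])
print('tip',onz('scene',f(296,275),.0696)); print('collar',onz('scene',f(292,180),.126)); print('gtop',onz('scene',f(283,37),.1666+.036))
for c in [(308,311),(424,257),(527,207)]: print('core',onz('scene',f(*c),.048))
for P in [(.5448,-.1003,.0696),(.5448,-.1003,.126),(.546,-.0983,.048)]:
    print((proj('scene',P)+.5-200)*4-.5,(proj('top',P)+.5-[310,180])*4-.5)
print(onz('top',f(213,262,4,(310,180)),.048),onz('top',f(104,272,4,(310,180)),.048))
```

```text
tip [ 0.5418 -0.0999  0.0696]
collar [ 0.5442 -0.1     0.126 ]
gtop [ 0.5449 -0.1003  0.2026]
core [ 0.5447 -0.0959  0.048 ]
core [ 0.535  -0.0221  0.048 ]
core [0.5239 0.0506 0.048 ]
[[298.09   278.2237]] [[219.8201 253.1169]]
[[292.0055 180.757 ]] [[225.5385 235.6806]]
[[304.9959 313.7464]] [[214.7869 257.624 ]]
[ 0.543  -0.0971  0.048 ] [ 0.5361 -0.0234  0.048 ]
```

Emit:
send_rows(moves=[{"jaw": 2.5,"dp": [0.15,0.8,0.08],"rotation": [0,0,0]},{"jaw": 2.5,"dp": [0.15,1.4,0.08],"rotation": [0,0,0]},{"jaw": 2.5,"dp": [0.15,1.4,0.08],"rotation": [0,0,0]},{"jaw": 2.5,"dp": [0.15,1.4,0.08],"rotation": [0,0,0]}])

```text
time: 6.15
ee_pos: [0.546, -0.0968, 0.1536]
tcp_rot: [-90.0, 0.0, 48.0]
wrist_force: [0.8, -1.1, -1.6]
finger_gap: 0.0308
```

```bash
python3 plan.py .5455 -.0975 .145 48
python3 - <<'E'
from h import *
for n,box in (("scene",(240,200,340,320)),):
    im=capture(n)[:,:,::-1]; cv2.imwrite(f"pics/{n}7.png",im); x0,y0,x1,y1=box
    cv2.imwrite(f"pics/{n}7c.png",cv2.resize(im[y0:y1,x0:x1],None,fx=5,fy=5,interpolation=cv2.INTER_CUBIC)[:600])
print(status.get_state()['wrist_force'])
E
python3 plan.py .5455 -.0975 .145 48
```

```text
t 6.15 p [546.0178 -96.8471 153.5723] rot [-89.9757   0.0151  48.0128] F [ 0.8283 -1.147  -1.6441] gap 30.772170563325453
dp cm [-0.0829  0.8572 -0.0056] rotvec [-0.0004  0.0002 -0.0003]
[-0.1578  0.1213 -2.0502]
t 6.2 p [546.2245 -96.7948 153.8146] rot [-90.0009  -0.0032  48.0154] F [-0.1578  0.1213 -2.0502] gap 31.191585966915834
dp cm [-0.1009  0.8815  0.0067] rotvec [0.     0.0003 0.0001]
```

View pics/scene7c.png

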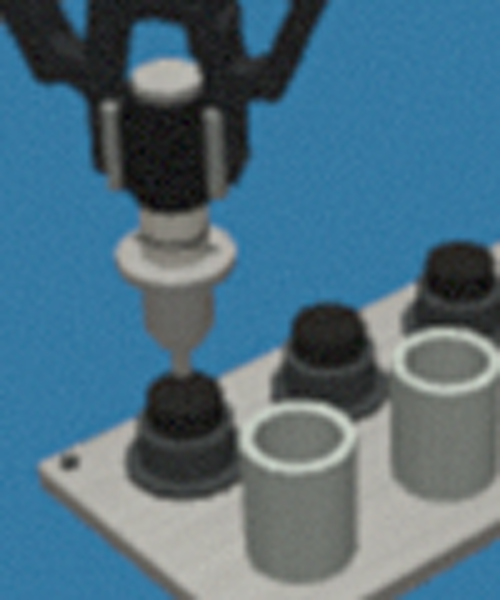

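Run:
```python
from h import *
im=cv2.imread('pics/scene7.png').astype(float); x0,y0,x1,y1=255,255,315,305
c=np.clip(im*4,0,255).astype(np.uint8)[y0:y1,x0:x1]
c=cv2.resize(c,None,fx=13,fy=12,interpolation=cv2.INTER_CUBIC); c2=c.copy()
a=np.linspace(0,2*np.pi,60)
def draw(P,col):
    q=(proj('scene',P)+.5-[x0,y0])*[13,12]-.5
    cv2.polylines(c2,[q.astype(np.int32)],True,col,1)
ctr=np.array([.5455,-.0975])
for z,r in ((.048,.016),(.034,.020),(.034,.016)): draw(np.c_[ctr[0]+r*np.cos(a),ctr[1]+r*np.sin(a),0*a+z],(0,255,0))
draw(np.c_[.5462+.004*np.cos(a),-.0968+.004*np.sin(a),0*a+.0568],(0,0,255))
cv2.imwrite('pics/ov7.png',np.vstack([c,c2])[:, :]) ; 
cv2.imwrite('pics/ov7.png',c2)
```

```text
(no output)
```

View pics/ov7.png

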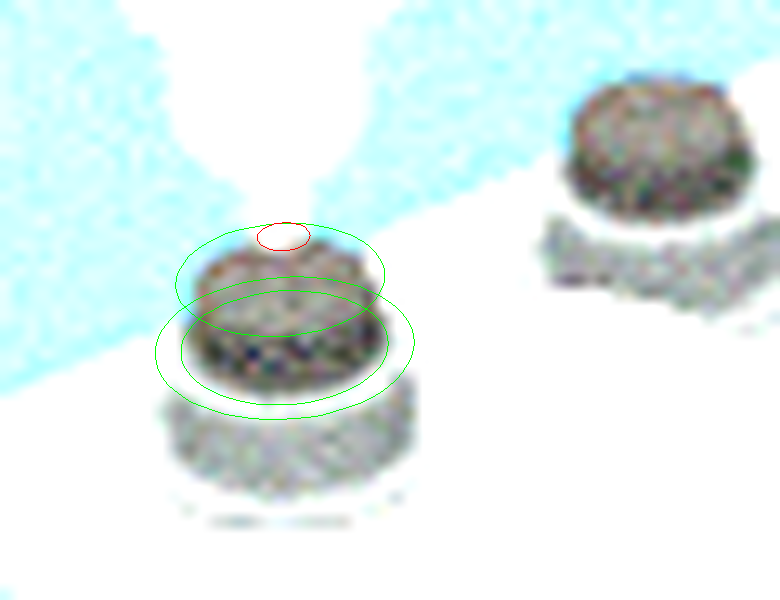

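Emit:
send_rows(moves=[{"jaw": 2.5,"dp": [0,0.6,0],"rotation": [0,0,0]},{"jaw": 2.5,"dp": [0,0.9,0],"rotation": [0,0,0]},{"jaw": 2.5,"dp": [0,1.2,0],"rotation": [0,0,0]},{"jaw": 2.5,"dp": [0,1.2,0],"rotation": [0,0,0]},{"jaw": 2.5,"dp": [0,1.2,0],"rotation": [0,0,0]}])

```text
time: 6.7
ee_pos: [0.5462, -0.0969, 0.1421]
tcp_rot: [-90.0, 0.0, 48.0]
wrist_force: [-0.9, 0.1, 3.1]
finger_gap: 0.0308
```

```bash
cat > rd.py <<'E'
from h import *
s=[]
for i in range(2):
    im=capture('scene'); st=status.get_state(); s.append(np.r_[st['ee_pos']*1000,st['wrist_force'],st['tcp_rot'],st['time']])
    print(s[-1])
import sys
cv2.imwrite(f'pics/{sys.argv[1]}.png',im[:,:,::-1])
E
python3 rd.py p1a
```

```text
[546.2405 -96.876  142.1468  -1.1031  -0.214    2.1645 -90.0209   0.003
  48.0104   6.75  ]
[546.2048 -96.8861 142.1213  -1.0764   0.1485   2.9276 -90.0194   0.0043
  48.0093   6.8   ]
```

Emit:
send_rows(moves=[{"jaw": 2.5,"dp": [0,0.2,0],"rotation": [0,0,0]},{"jaw": 2.5,"dp": [0,0.4,0],"rotation": [0,0,0]},{"jaw": 2.5,"dp": [0,0.46,0],"rotation": [0,0,0]},{"jaw": 2.5,"dp": [0,0.46,0],"rotation": [0,0,0]},{"jaw": 2.5,"dp": [0,0.46,0],"rotation": [0,0,0]}])

```text
time: 7.3
ee_pos: [0.5463, -0.097, 0.1377]
tcp_rot: [-90.0, 0.0, 48.0]
wrist_force: [-2.5, -0.3, 6.6]
finger_gap: 0.0307
```

```bash
python3 rd.py p1b
```

```text
[546.3195 -96.9646 137.6655  -1.4613  -0.8431   6.2161 -90.0368   0.0053
  48.008    7.35  ]
[546.324  -96.9585 137.6818  -2.3577  -0.0172   7.5865 -90.0382   0.0033
  48.006    7.4   ]
```

Emit:
send_rows(moves=[{"jaw": 2.5,"dp": [0,0.06,0],"rotation": [0,0,0]},{"jaw": 2.5,"dp": [0,0.06,0],"rotation": [0,0,0]},{"jaw": 2.5,"dp": [0,0.06,0],"rotation": [0,0,0]},{"jaw": 2.5,"dp": [0,0.06,0],"rotation": [0,0,0]}])

```text
time: 7.8
ee_pos: [0.5463, -0.0969, 0.1371]
tcp_rot: [-90.0, 0.0, 48.0]
wrist_force: [-1.7, -0.2, 7.0]
finger_gap: 0.0307
```

```bash
sed -i 's/range(2)/range(int(sys.argv[2]))/; s/^s=\[\]/import sys\ns=[]/' rd.py; sed -i '$a print("mean",np.mean(s,0))' rd.py; python3 rd.py p1c 8 | tail -2
python3 - <<'E'
import cv2,numpy as np
im=cv2.imread('pics/p1c.png')[200:320,240:340]; cv2.imwrite('pics/p1cc.png',cv2.resize(im,None,fx=5,fy=5,interpolation=cv2.INTER_CUBIC))
E
```

```text
mean [546.3466 -96.9403 137.1499  -1.8185  -0.507    7.8168 -90.0422   0.0018
  48.0076   8.025 ]
```

View pics/p1cc.png

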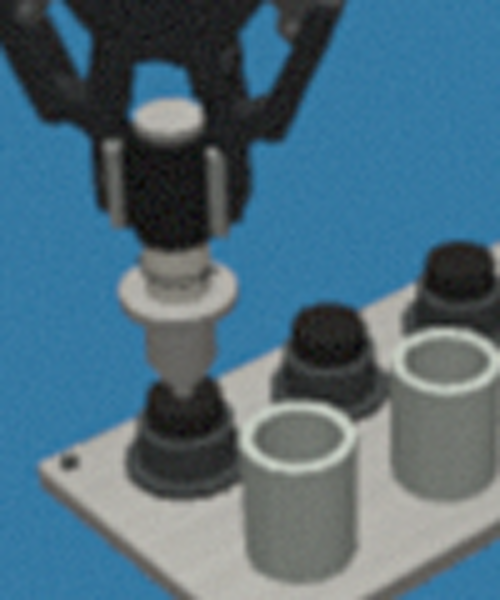

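Emit:
send_rows(moves=[{"jaw": 2.5,"dp": [0,-1.0,0],"rotation": [0,0,0]},{"jaw": 2.5,"dp": [0,-1.8,0],"rotation": [0,0,0]},{"jaw": 2.5,"dp": [1.2,-2,1.5],"rotation": [0,0,0]},{"jaw": 2.5,"dp": [2.8,-2,3.3],"rotation": [0,0,0]},{"jaw": 2.5,"dp": [4.2,-2,5.1],"rotation": [0,0,0]},{"jaw": 2.5,"dp": [4.78,-2,5.77],"rotation": [0,0,0]},{"jaw": 2.5,"dp": [4.78,-2,5.77],"rotation": [0,0,0]},{"jaw": 2.5,"dp": [4.78,-1.5,5.77],"rotation": [0,0,0]},{"jaw": 2.5,"dp": [4.78,-1.2,5.77],"rotation": [0,0,0]}])

```text
time: 9.1
ee_pos: [0.5352, -0.0245, 0.148]
tcp_rot: [-90.0, 0.1, 47.9]
wrist_force: [0.0, -0.1, -2.3]
finger_gap: 0.0312
```

```bash
python3 plan.py .5354 -.0227 .137 48;python3 rd.py p2a 2
python3 - <<'E'
import cv2,numpy as np
im=cv2.imread('pics/p2a.png')[180:300,260:360]; cv2.imwrite('pics/p2ac.png',cv2.resize(np.clip(im*2.,0,255),None,fx=5,fy=5,interpolation=cv2.INTER_CUBIC))
E
```

```text
t 9.1 p [535.2438 -24.4717 148.0015] rot [-90.0173   0.0646  47.8857] F [ 0.0341 -0.0643 -2.2673] gap 31.18544558995385
dp cm [0.1431 1.1    0.1076] rotvec [ 0.0003 -0.002  -0.0011]
[534.8561 -24.366  147.5544  -0.7659  -0.5695  -2.0276 -89.9681   0.0923
  47.8877   9.15  ]
[534.8561 -24.1161 147.8059  -0.9961   0.4855  -2.1005 -89.9604   0.0822
  47.9006   9.2   ]
mean [534.8561 -24.2411 147.6802  -0.881   -0.042   -2.0641 -89.9642   0.0873
  47.8942   9.175 ][ WARN:0@0.054] global loadsave.cpp:1063 imwrite_ Unsupported depth image for selected encoder is fallbacked to CV_8U.
```

View pics/p2ac.png

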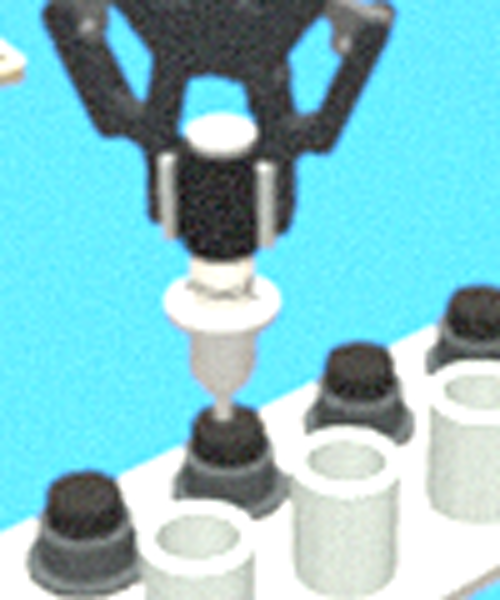

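Emit:
send_rows(moves=[{"jaw": 2.5,"dp": [0.05,0,0.05],"rotation": [0,0,0]},{"jaw": 2.5,"dp": [0.05,0.4,0.05],"rotation": [0,0,0]},{"jaw": 2.5,"dp": [0.05,0.8,0.05],"rotation": [0,0,0]},{"jaw": 2.5,"dp": [0.05,1.1,0.05],"rotation": [0,0,0]},{"jaw": 2.5,"dp": [0.05,1.1,0.05],"rotation": [0,0,0]},{"jaw": 2.5,"dp": [0.05,1.1,0.05],"rotation": [0,0,0]},{"jaw": 2.5,"dp": [0.05,1.1,0.05],"rotation": [0,0,0]}])

```text
time: 9.9
ee_pos: [0.5356, -0.022, 0.138]
tcp_rot: [-90.0, -0.0, 48.0]
wrist_force: [-0.3, -0.6, 2.8]
finger_gap: 0.0312
```

```bash
python3 rd.py p2b 4|tail -2
```

```text
mean [535.5561 -22.0063 137.9017   0.7622  -0.4506   2.8053 -90.0386  -0.0289
  48.0121  10.025 ]
```

Emit:
send_rows(moves=[{"jaw": 2.5,"dp": [0,0.3,0],"rotation": [0,0,0]},{"jaw": 2.5,"dp": [0,0.55,0],"rotation": [0,0,0]},{"jaw": 2.5,"dp": [0,0.8,0],"rotation": [0,0,0]},{"jaw": 2.5,"dp": [0,0.8,0],"rotation": [0,0,0]},{"jaw": 2.5,"dp": [0,0.8,0],"rotation": [0,0,0]}])

```text
time: 10.6
ee_pos: [0.5356, -0.022, 0.1298]
tcp_rot: [-90.0, -0.0, 48.0]
wrist_force: [0.3, -0.7, 7.6]
finger_gap: 0.0305
```

```bash
python3 rd.py p2c 5|tail -2
```

```text
mean [535.5957 -22.013  129.8945   0.0469  -0.9692   7.1679 -90.0434  -0.0214
  48.0131  10.75  ]
```

Emit:
send_rows(moves=[{"jaw": 2.5,"dp": [0,0.05,0],"rotation": [0,0,0]},{"jaw": 2.5,"dp": [0,0.05,0],"rotation": [0,0,0]},{"jaw": 2.5,"dp": [0,0.05,0],"rotation": [0,0,0]},{"jaw": 2.5,"dp": [0,0.05,0],"rotation": [0,0,0]}])

```text
time: 11.25
ee_pos: [0.5356, -0.022, 0.1294]
tcp_rot: [-90.0, -0.0, 48.0]
wrist_force: [0.1, -1.6, 6.6]
finger_gap: 0.0308
```

```bash
python3 rd.py p2d 8|tail -1
python3 - <<'E'
import cv2,numpy as np
im=cv2.imread('pics/p2d.png')[180:300,260:360]; cv2.imwrite('pics/p2dc.png',np.clip(cv2.resize(im*1.5,None,fx=5,fy=5,interpolation=cv2.INTER_CUBIC),0,255).astype(np.uint8))
E
```

```text
48.0117  11.475 ]
```

View pics/p2dc.png

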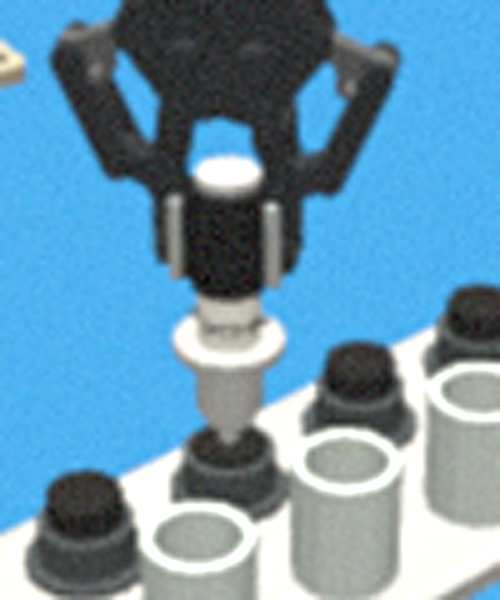

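Emit:
send_rows(moves=[{"jaw": 2.5,"dp": [0,-1.5,0],"rotation": [0,0,0]},{"jaw": 2.5,"dp": [0,-4,0],"rotation": [0,0,0]},{"jaw": 2.5,"dp": [0,-6.2,0],"rotation": [0,0,0]},{"jaw": 2.5,"dp": [0,-6.2,0],"rotation": [0,0,0]},{"jaw": 2.5,"dp": [1.8,-6.2,-1.5],"rotation": [0,0,0]},{"jaw": 2.5,"dp": [4,-6.2,-3.3],"rotation": [0,0,0]},{"jaw": 2.5,"dp": [5.59,-6.2,-4.71],"rotation": [0,0,0]},{"jaw": 2.5,"dp": [5.59,-6.2,-4.71],"rotation": [0,0,0]},{"jaw": 2.5,"dp": [5.59,-6.2,-4.71],"rotation": [0,0,0]},{"jaw": 2.5,"dp": [5.59,-6.2,-4.71],"rotation": [0,0,0]}])

```text
time: 12.65
ee_pos: [0.6059, -0.0122, 0.1898]
tcp_rot: [-89.9, 0.1, 48.0]
wrist_force: [-1.1, 0.6, -2.6]
finger_gap: 0.0305
```

```bash
python3 plan.py .608 -.012 .173 48
python3 - <<'E'
from h import *
for n,box in (("top",(260,170,400,290)),("scene",(270,180,390,310))):
    im=capture(n)[:,:,::-1]; cv2.imwrite(f"pics/{n}8.png",im); x0,y0,x1,y1=box
    cv2.imwrite(f"pics/{n}8c.png",cv2.resize(im[y0:y1,x0:x1],None,fx=5,fy=5,interpolation=cv2.INTER_CUBIC)[:650])
E
python3 plan.py .608 -.012 .173 48
```

```text
t 12.65 p [605.8727 -12.1603 189.7784] rot [-89.8732   0.1469  48.0274] F [-1.0902  0.6133 -2.5795] gap 30.50907213513586
dp cm [ 0.1585  1.6771 -0.1511] rotvec [-0.0022  0.0005 -0.0026]
t 12.75 p [606.4707 -12.1679 190.5886] rot [-89.9444   0.0798  48.0161] F [-0.0029  0.7922 -2.4342] gap 31.050524471667956
dp cm [ 0.1172  1.7586 -0.1042] rotvec [-0.001   0.0003 -0.0014]
```

View pics/scene8c.png

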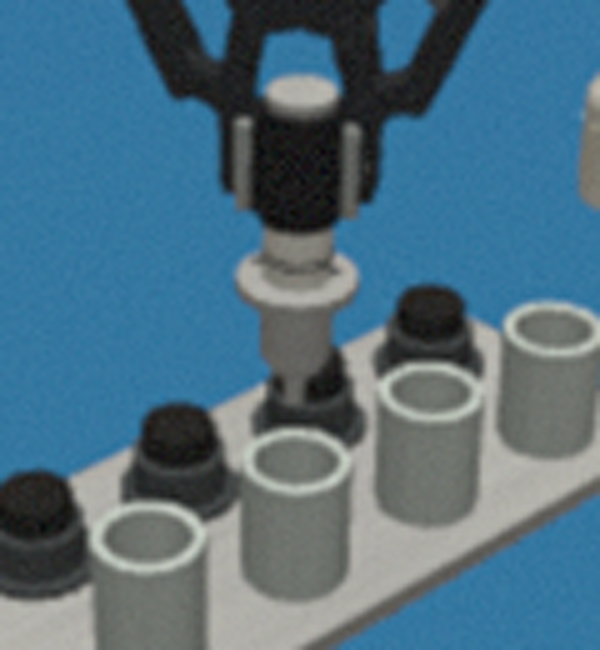

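View pics/top8c.png

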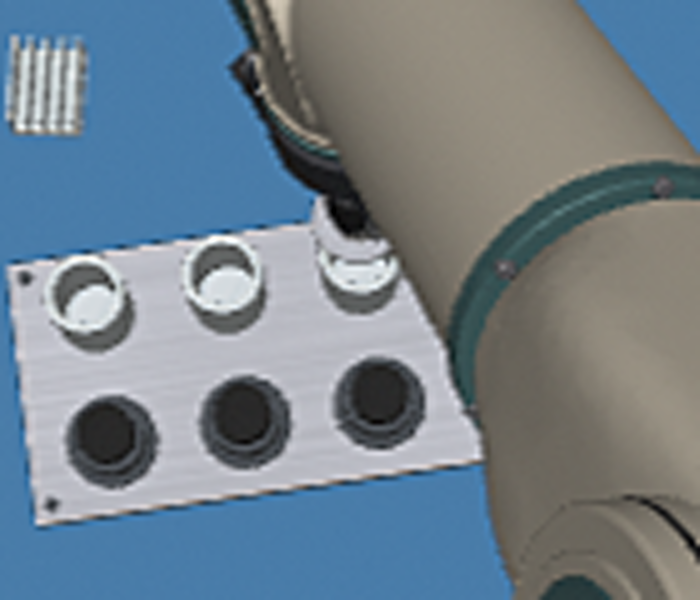

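```bash
cat > ov.py <<'E'
from h import *
import sys
def ov(n,name,box,f,tcp,rim,out):
    im=cv2.imread(f'pics/{name}.png'); x0,y0,x1,y1=box
    c=cv2.resize(im[y0:y1,x0:x1],None,fx=f,fy=f,interpolation=cv2.INTER_CUBIC)
    a=np.linspace(0,2*np.pi,60)
    def draw(x,y,z,r,col):
        q=(proj(n,np.c_[x+r*np.cos(a),y+r*np.sin(a),0*a+z])+.5-[x0,y0])*f-.5
        cv2.polylines(c,[np.round(q).astype(np.int32)],True,col,1)
    x,y,z=tcp
    draw(x,y,z-.040,.023,(0,0,255)); draw(x,y,z-.046,.023,(0,0,255)); draw(x,y,z+.035,.016,(0,0,255)); draw(x,y,z-.097,.004,(0,0,255))
    draw(rim[0],rim[1],.067,.022,(0,255,0)); draw(rim[0],rim[1],.067,.017,(0,255,0))
    cv2.imwrite(f'pics/{out}.png',c)
E
python3 - <<'E'
from ov import *
ov('scene','scene8',(295,185,365,305),5,(.6062,-.0122,.1902),(.608,-.012),'ovs8')
ov('top','top8',(310,200,345,235),12,(.6059,-.0122,.1898),(.608,-.012),'ovt8')
E
```

```text
(no output)
```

View pics/ovs8.png

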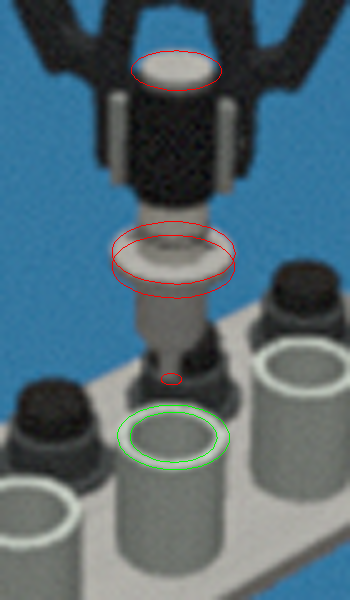

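View pics/ovt8.png

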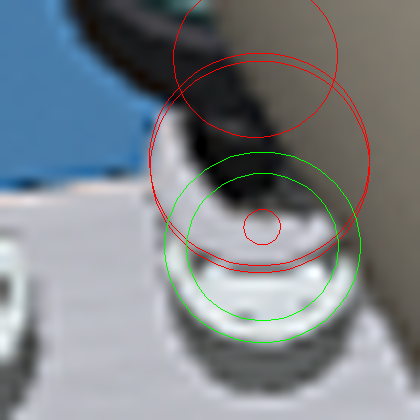

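Emit:
send_rows(moves=[{"jaw": 2.5,"dp": [0.1,0,-0.08],"rotation": [0,0,0]},{"jaw": 2.5,"dp": [0.1,1.5,-0.08],"rotation": [0,0,0]},{"jaw": 2.5,"dp": [0.1,3,-0.08],"rotation": [0,0,0]},{"jaw": 2.5,"dp": [0.1,3.5,-0.08],"rotation": [0,0,0]},{"jaw": 2.5,"dp": [0.1,3.5,-0.08],"rotation": [0,0,0]},{"jaw": 2.5,"dp": [0.1,3.5,-0.08],"rotation": [0,0,0]}])

```text
time: 13.35
ee_pos: [0.6089, -0.0116, 0.1559]
tcp_rot: [-90.0, 0.0, 48.0]
wrist_force: [-0.5, -0.6, -2.3]
finger_gap: 0.0306
```

```bash
python3 plan.py .6078 -.012 .113 48
python3 - <<'E'
from ov import *
for n in ('top','scene'): cv2.imwrite(f"pics/{n}9.png",capture(n)[:,:,::-1])
p=status.get_state()['ee_pos']
ov('scene','scene9',(295,205,365,305),6,p,(.608,-.012),'ovs9')
ov('top','top9',(310,200,345,235),12,p,(.608,-.012),'ovt9')
E
python3 plan.py .6078 -.012 .113 48
```

```text
t 13.35 p [608.9172 -11.5952 155.857 ] rot [-89.9801   0.0015  48.02  ] F [-0.4712 -0.552  -2.2768] gap 30.564048527867946
dp cm [-0.1047  4.2857  0.0545] rotvec [-0.0003  0.0003 -0.    ]
t 13.45 p [609.3151 -11.5746 156.5244] rot [-90.035   -0.044   48.0168] F [-0.0389  0.2204 -1.3301] gap 30.852742176391512
dp cm [-0.1363  4.3523  0.0868] rotvec [0.0006 0.0003 0.0008]
```

View pics/ovs9.png

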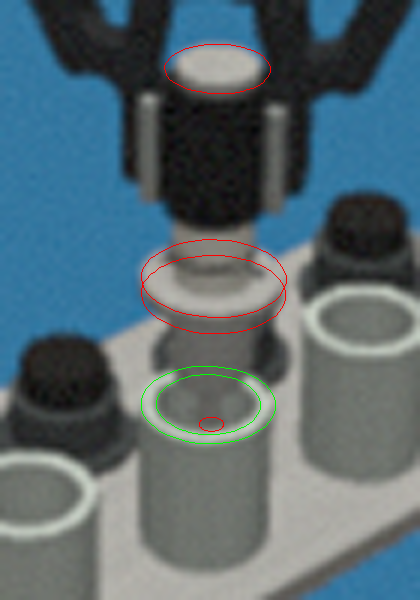

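View pics/ovt9.png

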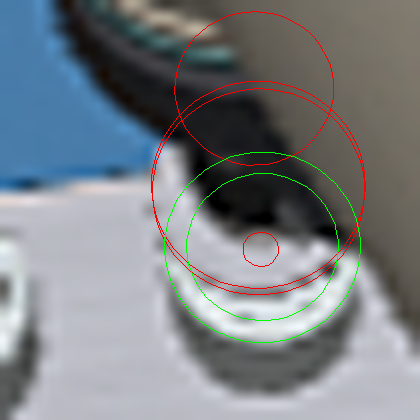

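Emit:
send_rows(moves=[{"jaw": 2.5,"dp": [-0.1,0,0.07],"rotation": [0,0,0]},{"jaw": 2.5,"dp": [-0.1,0.7,0.07],"rotation": [0,0,0]},{"jaw": 2.5,"dp": [-0.1,1.4,0.07],"rotation": [0,0,0]},{"jaw": 2.5,"dp": [-0.1,2,0.07],"rotation": [0,0,0]},{"jaw": 2.5,"dp": [-0.1,2,0.07],"rotation": [0,0,0]},{"jaw": 2.5,"dp": [-0.1,2,0.07],"rotation": [0,0,0]}])

```text
time: 14.05
ee_pos: [0.6076, -0.0119, 0.1357]
tcp_rot: [-90.0, 0.0, 48.0]
wrist_force: [0.4, 0.2, -2.5]
finger_gap: 0.0307
```

```bash
python3 plan.py .608 -.012 .113 48; python3 rd.py q1 3|tail -2
```

```text
t 14.05 p [607.5586 -11.9231 135.7485] rot [-89.9708   0.0188  48.0182] F [ 0.4275  0.2152 -2.4714] gap 30.72671395251458
dp cm [ 0.0246  2.2748 -0.0391] rotvec [-0.0005  0.0003 -0.0003]
mean [607.8839 -11.8995 136.222   -0.0124   0.2678  -1.7725 -90.0096  -0.0176
  48.0165  14.15  ]
```

Emit:
send_rows(moves=[{"jaw": 2.5,"dp": [0,0.7,0],"rotation": [0,0,0]},{"jaw": 2.5,"dp": [0,1.4,0],"rotation": [0,0,0]},{"jaw": 2.5,"dp": [0,2.0,0],"rotation": [0,0,0]},{"jaw": 2.5,"dp": [0,2.2,0],"rotation": [0,0,0]},{"jaw": 2.5,"dp": [0,2.25,0],"rotation": [0,0,0]},{"jaw": 2.5,"dp": [0,2.25,0],"rotation": [0,0,0]}])

```text
time: 14.8
ee_pos: [0.6078, -0.0119, 0.1136]
tcp_rot: [-90.0, -0.0, 48.0]
wrist_force: [-1.4, 0.4, -1.8]
finger_gap: 0.0306
```

```bash
python3 rd.py q2 3|tail -2
python3 - <<'E'
import cv2,numpy as np
im=cv2.imread('pics/q2.png')[200:300,290:370]; cv2.imwrite('pics/q2c.png',cv2.resize(im,None,fx=6,fy=6,interpolation=cv2.INTER_CUBIC))
E
```

```text
mean [607.8875 -11.9279 113.7284  -0.048    0.1067  -1.9021 -90.0138  -0.0212
  48.0145  14.9   ]
```

View pics/q2c.png

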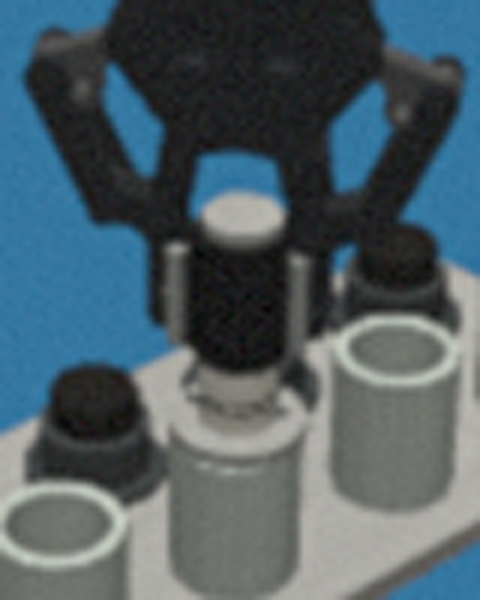

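Emit:
send_rows(moves=[{"jaw": 2.5,"dp": [0,0.06,0],"rotation": [0,0,0]},{"jaw": 2.5,"dp": [0,0.12,0],"rotation": [0,0,0]},{"jaw": 2.5,"dp": [0,0.12,0],"rotation": [0,0,0]},{"jaw": 2.5,"dp": [0,0.12,0],"rotation": [0,0,0]}])

```text
time: 15.35
ee_pos: [0.6079, -0.012, 0.1131]
tcp_rot: [-90.0, -0.0, 48.0]
wrist_force: [-2.4, -0.2, 5.8]
finger_gap: 0.0309
```

```bash
python3 rd.py q3 2|tail -2
```

```text
mean [607.9148 -12.0435 113.0276  -1.6629  -0.7277   6.4799 -90.0369  -0.0167
  48.0074  15.425 ]
```

Emit:
send_rows(moves=[{"jaw": 2.5,"dp": [0,-0.06,0],"rotation": [0,0,0]},{"jaw": 3.4,"dp": [0,-0.06,0],"rotation": [0,0,0]},{"jaw": 3.8,"dp": [0,-0.06,0],"rotation": [0,0,0]},{"jaw": 4.5,"dp": [0,-0.06,0],"rotation": [0,0,0]},{"jaw": 6,"dp": [0,-0.06,0],"rotation": [0,0,0]},{"jaw": 7.5,"dp": [0,-0.06,0],"rotation": [0,0,0]},{"jaw": 7.5,"dp": [0,-0.06,0],"rotation": [0,0,0]},{"jaw": 7.5,"dp": [0,-0.06,0],"rotation": [0,0,0]}])

```text
time: 16.25
ee_pos: [0.6077, -0.012, 0.113]
tcp_rot: [-90.0, -0.0, 48.0]
wrist_force: [-0.0, -0.7, 0.5]
finger_gap: 0.0753
```

```bash
python3 rd.py q4 1|tail -2
python3 - <<'E'
import cv2,numpy as np
im=cv2.imread('pics/q4.png')[200:300,290:370]; cv2.imwrite('pics/q4c.png',cv2.resize(im,None,fx=6,fy=6,interpolation=cv2.INTER_CUBIC))
E
```

```text
mean [607.7263 -11.9515 113.0308  -0.3677   0.9128   0.0017 -90.0017  -0.0043
  48.0148  16.3   ]
```

View pics/q4c.png

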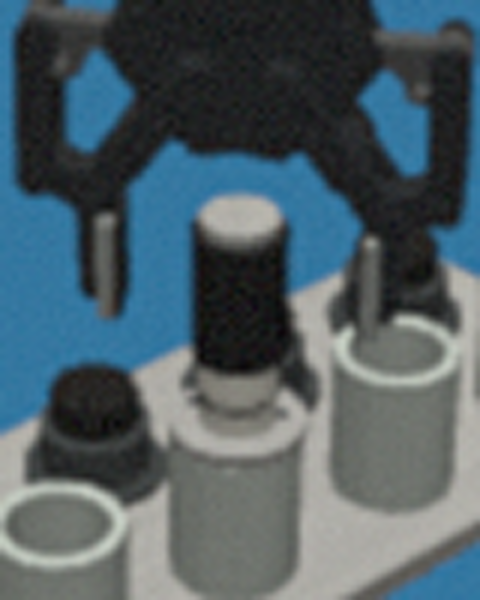

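Released with the gauge upright in the tube; retreat straight up.

Emit:
send_rows(moves=[{"jaw": 7.5,"dp": [0,-2,0],"rotation": [0,0,0]},{"jaw": 7.5,"dp": [0,-5,0],"rotation": [0,0,0]},{"jaw": 7.5,"dp": [0,-9,0],"rotation": [0,0,0]},{"jaw": 7.5,"dp": [0,-13,0],"rotation": [0,0,0]},{"jaw": 7.5,"dp": [0,-13,0],"rotation": [0,0,0]},{"jaw": 7.5,"dp": [0,-13,0],"rotation": [0,0,0]},{"jaw": 7.5,"dp": [0,-13,0],"rotation": [0,0,0]}])

```text
time: 17.0
ee_pos: [0.6068, -0.0123, 0.2419]
tcp_rot: [-89.9, 0.1, 48.0]
wrist_force: [0.2, 0.4, -0.6]
finger_gap: 0.075
```

```bash
python3 plan.py .608 -.012 .3
python3 - <<'E'
from ov import *
for n in ('top','scene'): cv2.imwrite(f"pics/{n}10.png",capture(n)[:,:,::-1])
ov('scene','scene10',(295,205,365,305),6,(.608,-.012,.113),(.608,-.012),'ovs10')
E
```

```text
t 17.0 p [606.8408 -12.3434 241.935 ] rot [-89.9273   0.0991  48.0084] F [ 0.1757  0.3789 -0.6253] gap 75.01571234193914
dp cm [ 0.093  -5.8067 -0.0558] rotvec [-0.0013 -0.     -0.0017]
```

View pics/ovs10.png

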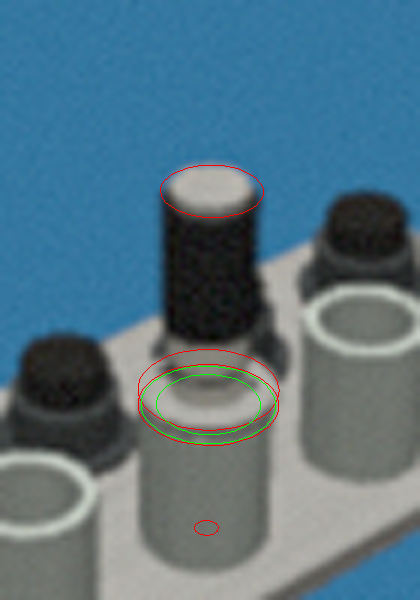

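View pics/scene10.png

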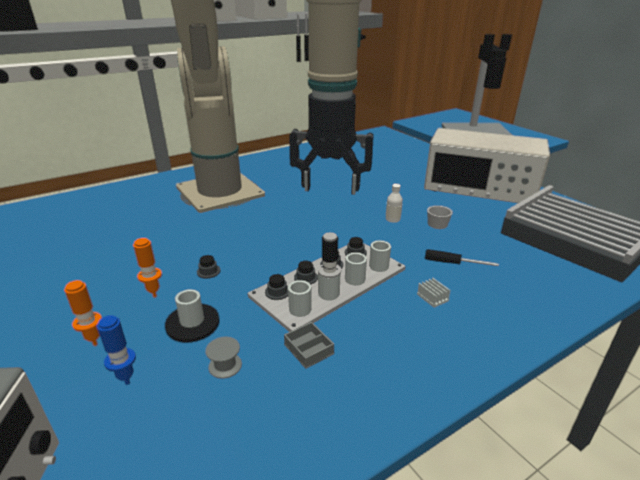

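View pics/top10.png

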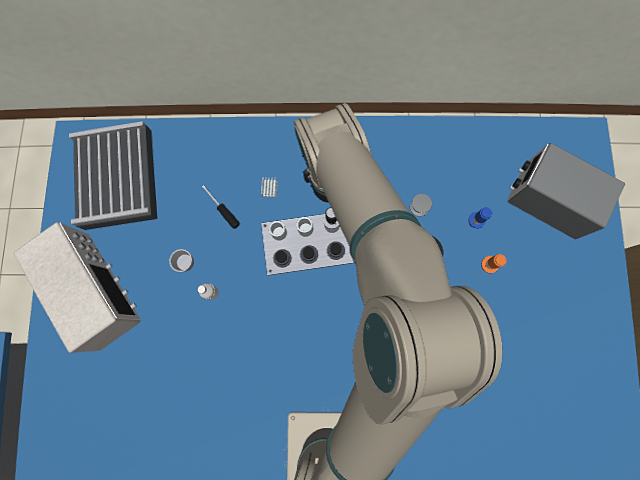

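```bash
python3 -c "
from station import bot; print(bot.sign_off())"
```

```text
the job is handed in; nothing more can be done
None
```

The soft mount is the second one from the robot's right (the −y end). The gauge now stands in the holder tube behind it, upright and let go, and the job is handed in at about 17 s.

| Mount | Force held | Pin pushed in | Rubber sank | Verdict |
|---|---|---|---|---|
| First from the −y end | about 9.9 N, roughly 1 s | about 6.7 mm | about 1.1 mm | sound |
| Second from the −y end | about 9.2 N, then 0.5 mm deeper (about 9.5 N), roughly 1 s | about 6.2–6.5 mm | about 9 mm | soft |

I did not press the other two mounts, because the second one was clearly soft.

**Parking:** the collar met the tube rim at the same height as in the stand, with about 8 N of contact before I let go. The last pictures show the collar on the rim, the gauge upright and the gripper clear of it. The bench items visible in those pictures look unmoved.

**Less certain:**
- The pictures were too coarse to read the pointer lines, so the pin travel comes from the wrist force, which scatters by about 0.6 N.
- The last batch of force readings on the soft mount was cut off in my printout. Its final 9.5 N rests on the reading just before it (9.2 N) and on one noisy single reading of about 8.7 N afterwards.
- The two cameras disagreed by about 2–3 mm on positions, so I used the average. The pin landed within about 2 mm of each core's centre.

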